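# Slide the photodetector home between two aligned optical rails

### The job

The photodetector box stands crooked in front of the open end of the lane between the two black optical rails. With your fingertips, straighten it up and push it along the table down the lane, its front first, easing it gently against the black stop bar that lies across the lane's end until it rests square against the bar. Everything on the rails is aligned, so neither the box nor the hand may touch either rail; never lift or tip the box, and leave the loose post holder, lens case and hex driver where they are.

Things in the scene. Friction and masses are not known exactly. Their poses are not given: they have to be found in the camera images.
- detector: photodetector: loose aluminium box 110 mm long (x), 96 wide (y), 55 high, 0.4 to 0.85 kg, flat on the table, friction 0.45 to 0.75. Origin: centre of its underside; x points out of its front, whose black aperture tube (28 mm across, 35 mm up, 10 mm proud) passes over the stop bar. Other faces are flat. It starts in the open before the lane's mouth, front roughly towards the stop.
- stop: fixed black stop bar with two steel screws, 60 mm wide, 14 high, across the lane's end, midway between the rails (within 1 mm). Origin at table height, middle of the face the detector's front meets; x is the pushing direction, parallel to the rails, y to the left of it, z up. The detector is home with its origin 55 mm before this origin. A fixed lens 58 mm tall stands 75 mm behind that face.
- rail_left: fixed black dovetail rail on the left (+y) of the lane, 300 mm long, 40 wide, 22 high, axes as the stop's. Origin at table height at its mouth end, on its inner edge (facing the lane). Bare from x = 0 to 190 mm; beyond that lens and iris mounts up to 145 mm tall stand on it.
- rail_right: fixed black dovetail rail on the right (-y) of the lane, 300 x 40 x 22 mm, axes as the stop's. Origin at table height at its mouth end, on its inner edge. Bare to x = 220 mm; a mirror mount 135 mm tall stands beyond. The free lane between the rails' inner edges is 112 to 116 mm wide.
- post_holder: bystander: a loose black post holder with a steel post, upright, 32 mm across, 72 mm tall; beside the left rail. Origin at the centre of its foot.
- lens_case: bystander: a loose white lens case with clear lid, 70 x 70 x 28 mm, beside the right rail. Origin at the centre of its underside.
- hex_driver: bystander: a loose hex driver with red handle, 170 mm long, lying along its x axis beside the left rail. Origin under its middle, at table height.
There are look-alikes about, which are no part of the job. Several things look just like the detector: the one meant starts farthest from the robot's base.

How it is judged:
By the outcome, as a careful person would: the job done as asked, in the order asked, and still so for the second after the job is handed in, with the robot touching nothing.
It also fails if it takes over 72 s, if anything falls off the work surface, if the arm or the gripper's body presses on something with over 40 N, if the wrist force passes 120 N, or if a joint passes its speed limit or range.

### The arm

A 7-joint arm with a two-finger parallel gripper is mounted at the origin on the work surface. World frame = base frame: x ahead of the robot, y to its left, z up, the work surface at z = 0. Lengths are in m, angles in rad, forces in N, time in s.
With the tool pointing down it reaches from about 0.35 to 0.9 m from the base axis. Payload 8.1 kg.
Tool frame: the origin (TCP) lies at the centre of the arm's flange, where the gripper is bolted on; the fingertips stand 178 mm ahead of it and the grasp point (between the pads) lies 159 mm ahead of it; z points along the fingers, y is the line along which they close (so a half turn about z gives the same grasp; the last joint's range is limited). The gripper opens to 92 mm and grips with 3 to 60 N. Pads are 19 mm wide; open, the fingers measure 130 mm over their backs; the gripper's body (75 mm by 190 mm) begins 47 mm behind the grasp point.
Start: joints at [1.14, 0.434, 0.025, 1.573, -0.012, 1.134, -0.075], TCP at [0.201, -0.592, 0.405] pointing down, gripper open.
Joint ranges: [-2.62, 2.62], [-0.44, 2.09], [-1.27, 1.32], [0.08, 2.57], [-1.32, 4.46], [0.12, 2], [-2.74, 2.74]. Speed limits (rad/s): [2.22, 2.22, 3.01, 3.01, 3.14, 3.14, 3.14].

### API

Orientations are given as a rotation vector (axis times angle).
In Python, from cell import arm gives the robot as it stands. The module is installed in compiled form; this text tells all that it offers.
- The arm moves only by the shell command python3 -m inch 'ROWS' [FORCE]. ROWS is text: rows parted by semicolons, each of 5 numbers parted by spaces: the shift along the tool's x, y, z in m, then the turn about the tool's z in rad, then the finger opening in m, from 0 to 0.0918. In form: x y z roll fingers; .... A call has 1 to 5 rows; each row is the pose to reach, as a shift and turn from the pose commanded when the call began, along the tool's axes at that moment; what a row does not reach only later rows make up. A row lasts 1/10 s, in which the tool goes at most 50 mm and 8.59 degrees, less where a joint would pass 70% of its speed; a pose out of reach is approached as far as the arm can. A call with a gripper value outside its range is refused whole. The fingers move at their own pace and stop on an object; FORCE is the grip in N (left out, the last holds). Time passes only in rows, so rows that repeat a pose let the fingers close. It gives the time, the measured TCP pose, the force, the opening and the grip force at its end, in the units of the state.
- arm.observe(): the state, without advancing time (a new reading comes with each control period).
- arm.get_image(name): name is "side" or "top"; returns the picture (400x640x3 uint8, red, green, blue); there is no depth.
- arm.get_calibration(name): a dict with "intrinsics" (3x3 intrinsics, pixels), "distortion" ([k1, k2, p1, p2, k3] as OpenCV has them; the pictures are not rectified), "pose" (4x4, takes a point from camera to world coordinates). Camera axes: x right, y up, looking along -z (the intrinsics and any distortion apply to the point x, -y, -z); pixel columns grow to the right and rows downward; lengths in m; the calibration is good to about 2 mm. A picture is of the moment at which its call begins. get_calibration takes no time and is no camera call.
- arm.sign_off(): hands the job in; it is judged then, once.
Trained networks look in the newest picture that a camera, given by its name, has taken for a name from the list of things; names that differ only in an ending like _2 or _b are one class to them, and where a whole thing is asked for, a point or a joint stands for the part that bears it (a point fixed in the world has none). Each returns a list of dicts, best first, with "conf" (0 to 1); they miss things now and then, are a little off and sometimes report something else, mostly with a low value. They report only what shows in the picture. A call takes as long as a camera call. They do not tell look-alikes from the thing itself.
- arm.look_for(camera, query): "point" ([row, column] in pixels, amid what is visible of it).
- arm.silhouettes(camera, query): "region" (400x640 bool, what is visible of it) and "point" ([row, column] in pixels, amid what is visible of it).
- arm.place_of(camera, query): "point" ([row, column] in pixels: a listed point, or the origin of a listed thing).
The state is a dict: "clock": time; "joints": joint angles; "dq": joint speeds; "joint_efforts": joint torques, N m; "position": TCP position; "ee_rot": TCP orientation; "force": force on the tool from outside, world axes, zero at the start; "ft_torque": the same for the moment, N m; "width": opening from 0.0 (shut) to 1.0 (fully open); "gripper_force": force on a finger pad.
Only numpy, scipy, OpenCV 4.12 (cv2) and the standard library are available. Lean on these libraries where they do the work, as an engineer would, in place of code of your own. Each camera call takes 0.05 s, during which the arm holds its last target. There are 200 camera calls.

## Working session

There is one attempt and no reset: what is moved stays moved. The work goes in short steps, Python scripts to look and compute and a shell command to move; the robot and the scene stay as the last step left them, time stands still between calls to the robot, and variables do not carry over. Pictures are saved under pics/ and viewed, at most 10 in all, crops included, and the job is handed in when it is done.

```bash
mkdir -p pics; cat > h.py <<'E'
import numpy as np, cv2
from cell import arm
def pix2w(cam,rc,z=0.):
    c=arm.get_calibration(cam);K=np.array(c['intrinsics']);D=np.array(c['distortion']);T=np.array(c['pose'])
    p=np.atleast_2d(np.array(rc,float))[:,::-1].reshape(-1,1,2)
    u=cv2.undistortPoints(p,K,D).reshape(-1,2)
    d=np.c_[u[:,0],-u[:,1],-np.ones(len(u))]@T[:3,:3].T;o=T[:3,3]
    return o+d*((z-o[2])/d[:,2])[:,None]
def w2pix(cam,P):
    c=arm.get_calibration(cam);T=np.array(c['pose'])
    q=(np.atleast_2d(P)-T[:3,3])@T[:3,:3]; q=q*[1,-1,-1]
    p=cv2.projectPoints(q.reshape(-1,1,3),np.zeros(3),np.zeros(3),np.array(c['intrinsics']),np.array(c['distortion']))[0].reshape(-1,2)
    return p[:,::-1]
def save(cam,name):
    im=arm.get_image(cam); cv2.imwrite('pics/'+name,im[:,:,::-1]); return im
E
python3 - <<'E'
from h import *
for c in ('top','side'):
    save(c,c+'0.png'); k=arm.get_calibration(c); print(c,np.round(k['pose'],3).tolist(),np.round(k['intrinsics'],0).tolist())
    for q in ('detector','stop','rail_left','rail_right'):
        print(q,[(round(d['conf'],2),np.round(d['point']).tolist(),np.round(pix2w(c,d['point'])[0],3).tolist()) for d in arm.place_of(c,q)])
s=arm.observe();print(s['clock'],s['position'],s['ee_rot'])
E
```

```text
top [[0.003, 0.988, -0.152, 0.28], [-1.0, 0.002, -0.005, 0.016], [-0.005, 0.152, 0.988, 1.425], [0.0, 0.0, 0.0, 1.0]] [[501.0, 0.0, 332.0], [0.0, 501.0, 193.0], [0.0, 0.0, 1.0]]
detector [(0.72, [182.0, 298.0], [0.531, 0.12, 0.0]), (0.61, [240.0, 267.0], [0.365, 0.207, 0.0]), (0.58, [254.0, 455.0], [0.327, -0.325, 0.0])]
stop [(0.91, [176.0, 402.0], [0.551, -0.179, 0.0]), (0.26, [237.0, 357.0], [0.375, -0.049, 0.0]), (0.17, [162.0, 343.0], [0.591, -0.008, 0.0])]
rail_left [(0.8, [161.0, 343.0], [0.595, -0.009, 0.0])]
rail_right [(0.71, [198.0, 344.0], [0.487, -0.011, 0.0])]
side [[0.999, 0.028, -0.034, 0.444], [-0.043, 0.737, -0.675, -0.637], [0.006, 0.675, 0.737, 0.736], [0.0, 0.0, 0.0, 1.0]] [[403.0, 0.0, 318.0], [0.0, 403.0, 193.0], [0.0, 0.0, 1.0]]
detector [(0.92, [145.0, 276.0], [0.37, 0.221, 0.0]), (0.84, [342.0, 244.0], [0.327, -0.332, 0.0]), (0.77, [111.0, 232.0], [0.235, 0.381, 0.0]), (0.73, [170.0, 337.0], [0.531, 0.117, 0.0])]
stop []
rail_left [(0.82, [204.0, 367.0], [0.595, -0.004, 0.0])]
rail_right [(0.81, [204.0, 320.0], [0.483, -0.001, 0.0])]
0.5 [ 0.20118197 -0.59173122  0.40469852] [-3.09946926e+00 -5.12480508e-01  4.17944032e-05]
```

View pics/top0.png

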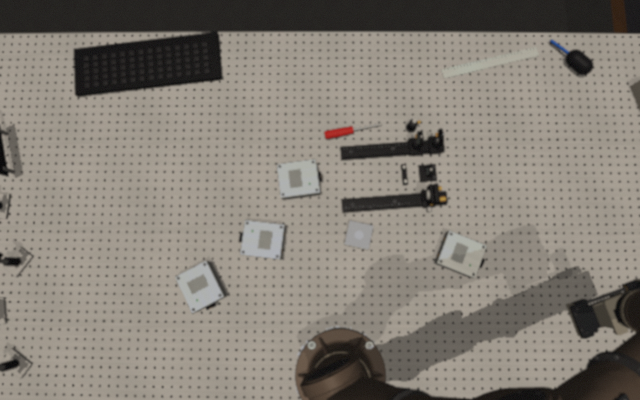

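View pics/side0.png

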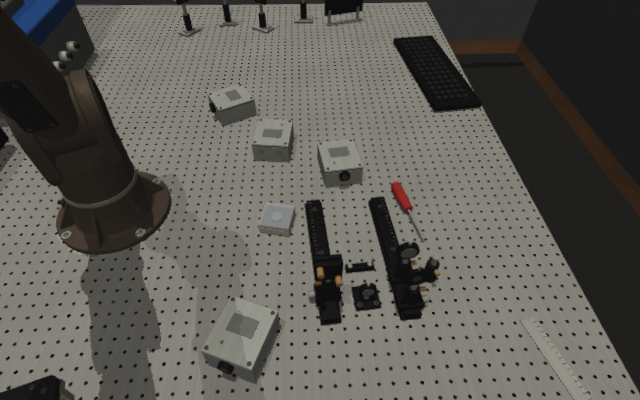

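Detector candidates in the top view are (182,298), (240,267), (286,200) and (254,461). The one at (182,298), world (0.53, 0.12), fits: it is farthest from the base (0.54 m against 0.46 m or less) and stands at the lane's mouth. I'll confirm with a crop and fit the poses.

```bash
cat > fit.py <<'E'
from h import *
from scipy.optimize import minimize
def R(t): return np.array([[np.cos(t),-np.sin(t)],[np.sin(t),np.cos(t)]])
def boxpts(p,x0=-.055,x1=.055,y0=-.048,y1=.048,h=.055):
    P=np.array([[x,y] for x in(x0,x1) for y in(y0,y1)])@R(p[2]).T+p[:2]
    return np.r_[np.c_[P,np.zeros(4)],np.c_[P,np.full(4,h)]]
def hullmask(cam,P,S=4):
    q=w2pix(cam,P)[:,::-1]; m=np.zeros((400*S,640*S),np.uint8)
    cv2.fillConvexPoly(m,np.round(cv2.convexHull(((q+.5)*S-.5).astype(np.float32))).astype(int),1)
    return cv2.resize(m.astype(np.float32),(640,400),interpolation=cv2.INTER_AREA)
def mask(cam,near,q='detector'):
    arm.get_image(cam)
    L=[d for d in arm.silhouettes(cam,q) if np.hypot(*(np.array(d['point'])-near))<25]
    return L[0]['region'].astype(np.float32) if L else None
def detector(g,cams=('top','side')):
    ms={}
    for c in cams:
        m=mask(c,w2pix(c,[[g[0],g[1],.03]])[0])
        if m is not None: ms[c]=m
    out={}
    for name,cs in [(c,[c]) for c in ms]+[('both',list(ms))]:
        f=lambda p:sum(np.abs(hullmask(c,boxpts(p))-ms[c]).sum() for c in cs)
        best=min((minimize(f,[g[0],g[1],g[2]+d],method='Nelder-Mead',options=dict(initial_simplex=np.array([g[0],g[1],g[2]+d])+np.array([[0,0,0],[.01,0,0],[0,.01,0],[0,0,.15]]),xatol=2e-4,fatol=.5)) for d in(-.15,.15)),key=lambda r:r.fun)
        out[name]=best.x; print(name,np.round(best.x[:2],4),'yaw',round(np.degrees(best.x[2]),1),'res',round(best.fun,1))
    return out
E
python3 - <<'E'
from fit import *
detector([.531,.12,-1.5])
# rails: fit bare part with mask
for q,g,s in (('rail_left',[.595,-.009],1),('rail_right',[.485,-.01],-1)):
  for c in ('top','side'):
    L=arm.silhouettes(c,q); 
    if not L: continue
    m=L[0]['region'].astype(np.float32)
    def f(p):
        y=(0,.04) if s>0 else (-.04,0)
        P=boxpts(p,0,.18,*y,.022); Q=boxpts(p,-.04,.18,-.05,.05,.022)
        w=hullmask(c,Q)>.5
        return np.abs(hullmask(c,P)-m)[w].sum()+ (1-w[m>0]).sum()*0
    r=min((minimize(f,g+[a],method='Nelder-Mead',options=dict(initial_simplex=np.array(g+[a])+np.array([[0,0,0],[.01,0,0],[0,.01,0],[0,0,.1]]),xatol=2e-4,fatol=.5)) for a in(-1.6,-1.5,-1.4)),key=lambda r:r.fun)
    print(q,c,np.round(r.x[:2],4),round(np.degrees(r.x[2]),2),r.fun)
im=cv2.imread('pics/top0.png')[120:250,260:460]
cv2.imwrite('pics/crop.png',cv2.resize(im,None,fx=4,fy=4,interpolation=cv2.INTER_CUBIC))
E
```

```text
side [0.535  0.1206] yaw -83.2 res 103.0
both [0.535  0.1206] yaw -83.2 res 103.0
rail_left top [ 5.925e-01 -2.000e-04] -84.89 76.5625
rail_left side [ 0.5969 -0.0065] -85.63 258.6875
rail_right top [ 0.4799 -0.0023] -84.96 70.6875
rail_right side [ 0.4822 -0.0015] -84.56 224.9375
```

View pics/crop.png

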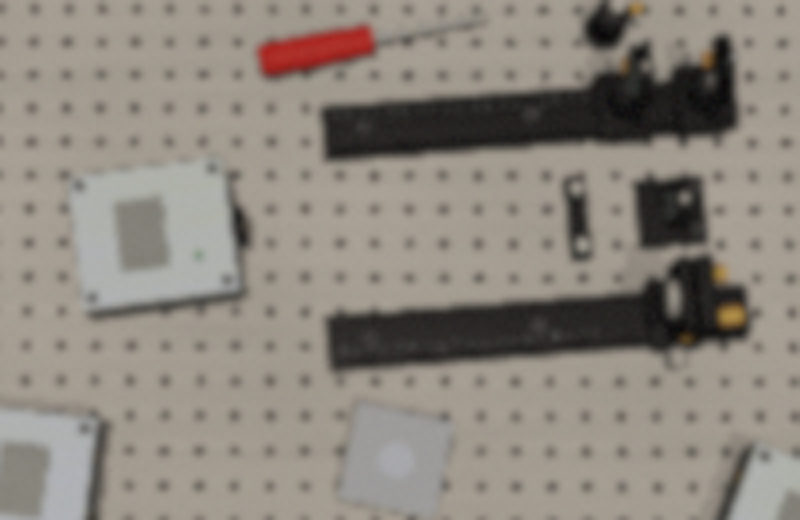

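The crop confirms it: aperture tube at crop (240,225) facing the lane mouth, box turned about 4° from the lane and shifted slightly. I'll get the rail edges to sub-pixel accuracy.

```bash
python3 - <<'E'
from fit import *
g=cv2.imread('pics/top0.png',0).astype(float)
def edge(c0,c1,r0,r1,sgn,z,sl=-.055):
    pts=[]
    for c in range(c0,c1):
        o=sl*(c-c0); rr=np.arange(r0+o,r1+o,.1); v=cv2.remap(g.astype(np.float32),np.full((len(rr),1),c,np.float32),rr.astype(np.float32)[:,None],cv2.INTER_LINEAR).ravel()
        mid=(v.min()+v.max())/2; k=np.where(sgn*(v-mid)>0)[0]
        pts.append([rr[k[0]],c])
    pts=np.array(pts); W=pix2w('top',pts,z)
    a,b=np.polyfit(W[:,1],W[:,0],1); res=W[:,0]-a*W[:,1]-b; ok=abs(res)<.0015
    a,b=np.polyfit(W[ok,1],W[ok,0],1); print('x at y=0: %.4f'%b,'at -.17: %.4f'%(b-.17*a),'yaw %.2f'%(-90-np.degrees(np.arctan(a))),'sd %.5f'%res[ok].std(),ok.sum())
edge(345,405,156,163.5,1,0)       # left inner (foot)
edge(345,405,193,203,-1,.022)     # right inner (top)
edge(345,405,208,215.5,1,0)       # right outer foot
edge(345,405,142,150,-1,.022)     # left outer top
cr=lambda a:np.array([[y/4+120-.375,x/4+260-.375] for x,y in a])
print('box top corners RL,RR,FR,FL',np.round(pix2w('top',cr([(70,178),(90,312),(242,293),(218,160)]),.055)[:,:2],4).tolist())
print('mouth L',pix2w('top',cr([(330,159)]),0),'R',pix2w('top',cr([(328,318)]),.022))
print('stop face',np.round(pix2w('top',cr([(563,180),(573,260)]),.014),4))
for _ in range(2): detector([.531,.12,-1.45])
E
```

```text
x at y=0: 0.5974 at -.17: 0.6104 yaw -85.63 sd 0.00040 60
x at y=0: 0.4804 at -.17: 0.4933 yaw -85.68 sd 0.00047 59
x at y=0: 0.4434 at -.17: 0.4568 yaw -85.49 sd 0.00037 60
x at y=0: 0.6323 at -.17: 0.6452 yaw -85.64 sd 0.00029 60
box top corners RL,RR,FR,FL [[0.5726, 0.1766], [0.4781, 0.1609], [0.4917, 0.0559], [0.5857, 0.0733]]
mouth L [[ 0.59883431 -0.00574755  0.        ]] R [[ 0.47901354 -0.00398694  0.022     ]]
stop face [[ 0.5806 -0.1729  0.014 ]
 [ 0.5224 -0.179   0.014 ]]
top [0.5328 0.1171] yaw -82.3 res 96.5
side [0.5359 0.1206] yaw -83.3 res 73.4
both [0.5349 0.1183] yaw -82.6 res 212.1
top [0.5335 0.1166] yaw -81.5 res 93.9
both [0.5335 0.1166] yaw -81.5 res 93.9
```

```bash
cat >> h.py <<'E'
D=np.array([.0766,-.99706]); N=np.array([.99706,.0766]); S=np.array([.5519,-.1755])  # lane dir, left, stop origin
def pose():
    s=arm.observe(); M=cv2.Rodrigues(np.array(s['ee_rot'],float))[0]; return s,M
def go(x,y,z):
    s,M=pose(); d=M.T@(np.array([x,y,z])-s['position']); yv=M[:,1]
    a=np.arctan2(yv[1],yv[0])-np.arctan2(N[1],N[0])
    tip=s['position'][:2]-S
    print('t',round(s['clock'],2),'pos',np.round(s['position'],4),'shift',np.round(d,4),'roll',round(a,3),'lane s,n',np.round([tip@D,tip@N],4),'F',np.round(s['force'],1),'j',np.round(s['joints'],2))
E
python3 -m inch '0.029 -0.034 0 -0.14 0.05; 0.059 -0.068 0 -0.28 0.05; 0.088 -0.102 0 -0.42 0.05; 0.118 -0.136 0 -0.56 0.05; 0.147 -0.17 0 -0.70 0.05'
python3 -c "
from h import *
go(.523,.201,.405)"
```

```text
clock: 1.8
position: [0.2861, -0.3817, 0.4049]
ee_rot: [2.731, 1.552, -0.0]
force: [0.2, -0.3, 1.9]
width: 0.613
gripper_force: 0.0
t 1.8 pos [ 0.2861 -0.3817  0.4049] shift [ 6.218e-01 -9.470e-02 -4.000e-04] roll -0.614 lane s,n [ 0.1852 -0.2808] F [ 0.2 -0.3  1.9] j [ 0.99  0.21 -0.21  1.91  0.05  1.03  0.22]
```

```bash
python3 -m inch '0.045 -0.007 0 -0.12 0.05; 0.09 -0.014 0 -0.24 0.05; 0.135 -0.021 0 -0.36 0.05; 0.18 -0.027 0 -0.48 0.05; 0.225 -0.034 0 -0.61 0.05'
python3 -c "
from h import *
go(.523,.201,.405)"
```

```text
clock: 2.3
position: [0.3732, -0.1715, 0.4051]
ee_rot: [2.14, 2.299, 0.0]
force: [0.2, 0.3, 0.3]
width: 0.545
gripper_force: 0.0
t 2.3 pos [ 0.3732 -0.1715  0.4051] shift [ 0.3609  0.1761 -0.    ] roll -0.005 lane s,n [-0.0176 -0.1779] F [0.2 0.3 0.3] j [ 0.73  0.12 -0.47  2.03  0.06  1.01  0.3 ]
```

```bash
python3 -m inch '0.045 0.022 0 0 0.05; 0.09 0.044 0 0 0.05; 0.135 0.066 0 0 0.05; 0.18 0.088 0 0 0.05; 0.225 0.11 0 -0.005 0.05'
python3 -m inch '0.045 0.022 0 0 0.05; 0.09 0.044 0 0 0.05; 0.136 0.066 0 0 0.05; 0.136 0.066 0.04 0 0.05; 0.136 0.066 0.085 0 0.05'
python3 - <<'E'
from h import *
go(.523,.201,.192)
a=cv2.resize(save('top','t1.png')[100:300,200:460],None,fx=3,fy=3)
cv2.imwrite('pics/t1c.png',a[:,:,::-1])
E
```

```text
clock: 2.8
position: [0.4678, 0.06, 0.405]
ee_rot: [2.14, 2.299, 0.001]
force: [-0.1, -0.8, 0.7]
width: 0.548
gripper_force: 0.0
clock: 3.3
position: [0.5241, 0.2012, 0.3199]
ee_rot: [2.136, 2.302, 0.007]
force: [0.6, -0.7, -1.1]
width: 0.544
gripper_force: 0.0
t 3.3 pos [0.5241 0.2012 0.3199] shift [-0.0004 -0.0016  0.1279] roll -0.002 lane s,n [-0.3777  0.0011] F [ 0.6 -0.7 -1.1] j [-0.02  0.5  -0.62  1.8   0.35  0.95 -0.71]
```

View pics/t1c.png

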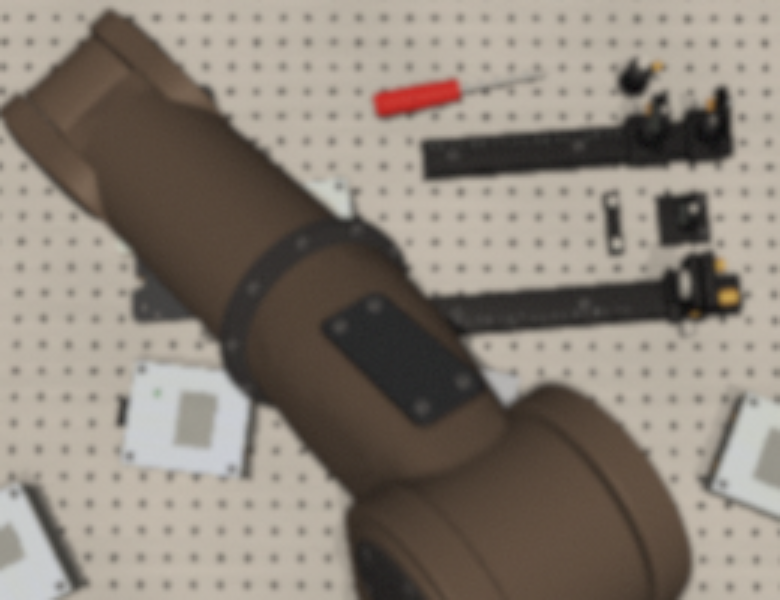

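The top view shows the arm poised behind the box, with the forearm hiding it (only a corner shows near crop (340,195)). I'll descend behind it and check from the side.

```bash
python3 -m inch '0 -0.001 0.04 0 0.05; 0 -0.001 0.08 0 0.05; 0 -0.001 0.11 0 0.05; 0 -0.001 0.128 0 0.05; 0 -0.001 0.128 0 0.05'
python3 - <<'E'
from fit import *
go(.523,.201,.192)
detector([.532,.117,-1.43],('side',))
a=cv2.resize(save('side','s1.png')[80:320,200:500],None,fx=2.5,fy=2.5)
cv2.imwrite('pics/s1c.png',a[:,:,::-1])
E
```

```text
clock: 3.85
position: [0.5219, 0.1977, 0.1902]
ee_rot: [-2.14, -2.298, 0.006]
force: [0.3, 0.5, 0.6]
width: 0.547
gripper_force: 0.0
t 3.85 pos [0.5219 0.1977 0.1902] shift [ 0.0032  0.0013 -0.0018] roll -0.005 lane s,n [-0.3744 -0.0013] F [0.3 0.5 0.6] j [-0.09  0.66 -0.52  1.91  0.49  0.71 -0.83]
side [0.5349 0.1204] yaw -81.3 res 85.8
both [0.5349 0.1204] yaw -81.3 res 85.8
```

View pics/s1c.png

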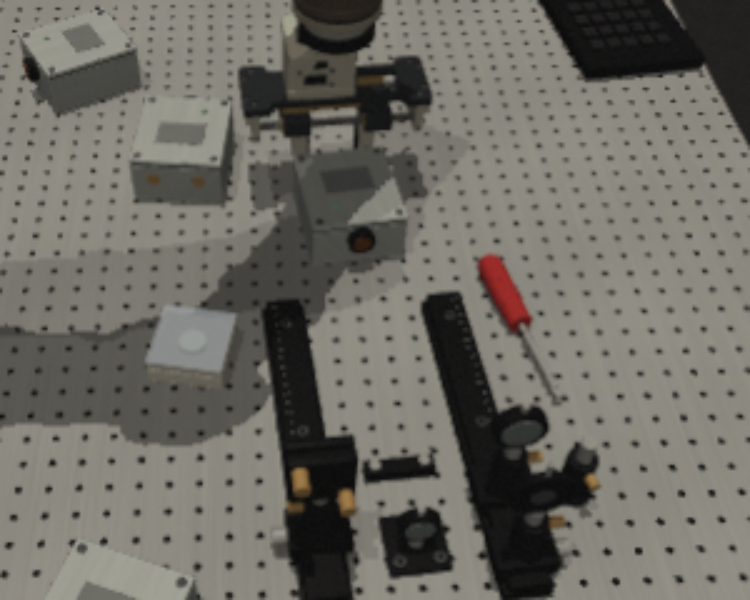

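The side view shows both fingertips behind the box's rear face (crop (330,150)) and the lane free. I'll start the push, slowly at contact.

```bash
python3 -m inch '-0.006 0.001 0 0 0.05; -0.012 0.001 0 0 0.05; -0.017 0.001 0 0 0.05; -0.021 0.001 0 0 0.05; -0.025 0.001 0 0 0.05' | grep -E 'pos|force'
python3 -m inch '-0.005 0 0 0 0.05; -0.01 0 0 0 0.05; -0.015 0 0 0 0.05; -0.02 0 0 0 0.05; -0.025 0 0 0 0.05'| grep -E 'pos|force'
python3 -m inch '-0.006 0 0 0 0.05; -0.012 0 0 0 0.05; -0.018 0 0 0 0.05; -0.023 0 0 0 0.05; -0.026 0 0 0 0.05'| grep -E 'pos|force'
python3 - <<'E'
from fit import *
go(.523,.201,.192)
for _ in range(2):
  for p in detector([.537,.075,-1.49]).values(): print('s,n',(p[:2]-S)@D,(p[:2]-S)@N)
E
```

```text
position: [0.526, 0.1747, 0.193]
force: [0.4, 6.6, 3.2]
gripper_force: 3.5
position: [0.5274, 0.1501, 0.1929]
force: [-0.4, 8.0, 3.2]
gripper_force: 3.7
position: [0.5293, 0.124, 0.1929]
force: [0.3, 7.0, 3.8]
gripper_force: 3.8
t 5.5 pos [0.5293 0.124  0.1929] shift [ 0.0773 -0.0007  0.0011] roll -0.004 lane s,n [-0.3003  0.0004] F [0.3 7.  3.8] j [ 0.05  0.64 -0.53  1.94  0.49  0.69 -0.71]
side [0.5352 0.0594] yaw -86.0 res 67.9
both [0.5352 0.0594] yaw -86.0 res 67.9
s,n -0.2354622492841783 0.0013643615522892568
s,n -0.2354622492841783 0.0013643615522892568
side [0.5361 0.0597] yaw -85.5 res 72.9
both [0.5361 0.0597] yaw -85.5 res 72.9
s,n -0.23572027780832058 0.002222693824816524
s,n -0.23572027780832058 0.002222693824816524
```

It has straightened and is centred within about 1.5 mm. I'll continue into the lane.

```bash
python3 -m inch '-0.006 0 0 0 0.05; -0.012 0 0 0 0.05; -0.018 0 0 0 0.05; -0.024 0 0 0 0.05; -0.03 0 0 0 0.05' | grep -E 'pos|force'
python3 -m inch '-0.006 0 0 0 0.05; -0.012 0 0 0 0.05; -0.018 0 0 0 0.05; -0.023 0 0 0 0.05; -0.026 0 0 0 0.05'| grep -E 'pos|force'
python3 - <<'E'
from fit import *
go(.523,.201,.192)
for _ in range(2):
  for p in detector([.54,.003,-1.495]).values(): print('s,n',(p[:2]-S)@D,(p[:2]-S)@N)
a=cv2.resize(save('side','s2.png')[150:310,260:480],None,fx=3.5,fy=3.5,interpolation=cv2.INTER_CUBIC)
cv2.imwrite('pics/s2c.png',a[:,:,::-1])
E
```

```text
position: [0.5314, 0.0942, 0.1928]
force: [-0.7, 7.2, 4.2]
gripper_force: 3.8
position: [0.5333, 0.0681, 0.1928]
force: [-0.7, 6.9, 4.9]
gripper_force: 3.9
t 6.9 pos [0.5333 0.0681 0.1928] shift [ 0.1333 -0.0006  0.0012] roll -0.004 lane s,n [-2.443e-01  1.000e-04] F [-0.7  6.9  4.9] j [ 0.16  0.63 -0.53  1.96  0.5   0.68 -0.61]
side [0.5401 0.0024] yaw -85.6 res 85.8
both [0.5401 0.0024] yaw -85.6 res 85.8
s,n -0.17827632177709554 0.0018873090098802522
s,n -0.17827632177709554 0.0018873090098802522
side [0.5396 0.004 ] yaw -86.5 res 88.8
both [0.5396 0.004 ] yaw -86.5 res 88.8
s,n -0.17990343551693055 0.001441451648778301
s,n -0.17990343551693055 0.001441451648778301
```

View pics/s2c.png

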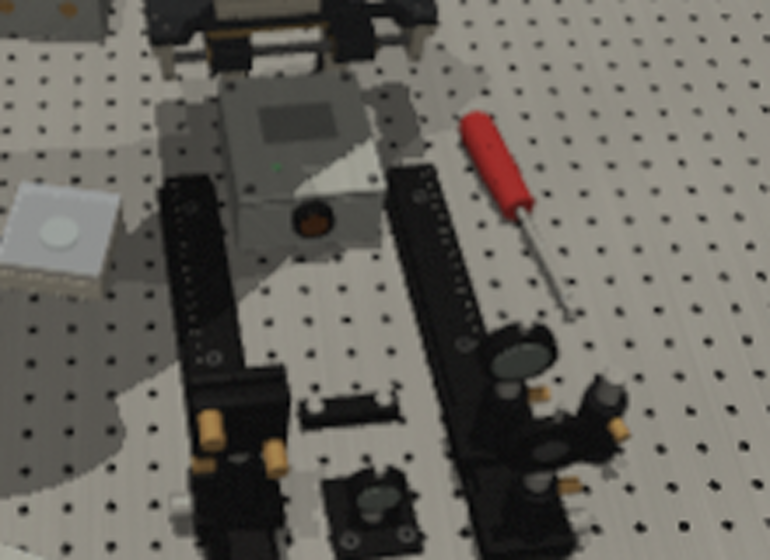

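Box front is in the mouth, with visible gaps both sides (crop (232,248) and (390,243)). I'll check the lane centre in the side camera's own frame, so that camera biases cancel.

```bash
python3 - <<'E'
from fit import *
g=cv2.imread('pics/side0.png',0).astype(np.float32)
def edge(z,x_at,r0,r1,sgn):
    # predicted edge: lateral offset; scan columns around the prediction
    pts=[]
    for y in np.arange(r0,r1,-.003):
        p=w2pix('side',[[x_at-.0768*y,y,z]])[0]
        cc=np.arange(p[1]-5,p[1]+5,.1,dtype=np.float32); v=cv2.remap(g,cc[None],np.full((1,len(cc)),p[0],np.float32),cv2.INTER_LINEAR).ravel()
        k=np.where(sgn*(v-(v.min()+v.max())/2)>0)[0]
        pts.append([p[0],cc[k[0]]])
    W=pix2w('side',pts,z)[:,:2]; n=(W-S)@N; s=(W-S)@D
    n0=np.median(n); ok=abs(n-n0)<.003; a,b=np.polyfit(s[ok],n[ok],1); print('n med %.4f slope %.2f deg sd %.4f'%(np.median(n[ok]),np.degrees(np.arctan(a)),n[ok].std()),ok.sum())
edge(0,.5384+.0565,-.02,-.15,-1)     # left inner foot: bright->dark
edge(.022,.5384+.0965,-.02,-.12,1)   # left outer top
edge(.022,.5384-.0565,-.02,-.15,1)   # right inner top: dark->bright
edge(0,.5384-.0965,-.02,-.15,-1)     # right outer foot
E
```

```text
n med 0.0599 slope 0.11 deg sd 0.0002 41
n med 0.0953 slope 0.23 deg sd 0.0002 34
n med -0.0553 slope 0.08 deg sd 0.0004 43
n med -0.0937 slope 0.26 deg sd 0.0003 39
```

In the same camera frame the lane centre is at n=+1.5 mm and the box at +1.4 to +1.9 mm, so it is centred. I'll go on down the lane.

```bash
for i in 1; do python3 -m inch '-0.006 0 0 0 0.05; -0.012 0 0 0 0.05; -0.018 0 0 0 0.05; -0.024 0 0 0 0.05; -0.03 0 0 0 0.05'| grep -E 'pos|force'
python3 -m inch '-0.006 0 0 0 0.05; -0.012 0 0 0 0.05; -0.018 0 0 0 0.05; -0.024 0 0 0 0.05; -0.03 0 0 0 0.05'| grep -E 'pos|force'
python3 -m inch '-0.006 0 0 0 0.05; -0.012 0 0 0 0.05; -0.018 0 0 0 0.05; -0.024 0 0 0 0.05; -0.028 0 0 0 0.05'| grep -E 'pos|force'; done
python3 -m inch '-0.004 0 0 0 0.05; -0.007 0 0 0 0.05; -0.01 0 0 0 0.05; -0.012 0 0 0 0.05; -0.014 0 0 0 0.05'| grep -E 'pos|force'
python3 - <<'E'
from fit import *
go(.523,.201,.192)
for p in detector([.547,-.106,-1.495]).values(): print('s,n',(p[:2]-S)@D,(p[:2]-S)@N)
E
```

```text
position: [0.5354, 0.0384, 0.1928]
force: [0.1, 8.1, 5.2]
gripper_force: 3.9
position: [0.5375, 0.0085, 0.1928]
force: [0.2, 8.1, 4.0]
gripper_force: 4.0
position: [0.5396, -0.0196, 0.1928]
force: [-0.8, 8.9, 5.1]
gripper_force: 4.1
position: [0.5405, -0.0332, 0.1928]
force: [-0.7, 8.0, 5.2]
gripper_force: 4.2
t 9.35 pos [ 0.5405 -0.0332  0.1928] shift [ 0.2349 -0.0003  0.0013] roll -0.003 lane s,n [-0.1427 -0.0005] F [-0.7  8.   5.2] j [ 0.35  0.64 -0.54  1.95  0.5   0.69 -0.42]
side [ 0.5468 -0.098 ] yaw -85.9 res 120.9
both [ 0.5468 -0.098 ] yaw -85.9 res 120.9
s,n -0.07770882154939372 0.0008415237088974599
s,n -0.07770882154939372 0.0008415237088974599
```

About 22 mm to go. I'll slow down and watch the force (sliding is about 8 N).

```bash
python3 -m inch '-0.002 0 0 0 0.05; -0.004 0 0 0 0.05; -0.006 0 0 0 0.05; -0.008 0 0 0 0.05; -0.010 0 0 0 0.05'| grep -E 'pos|force'
python3 -m inch '-0.001 0 0 0 0.05; -0.002 0 0 0 0.05; -0.003 0 0 0 0.05; -0.004 0 0 0 0.05; -0.005 0 0 0 0.05'| grep -E 'pos|force'
```

```text
position: [0.5412, -0.0431, 0.1928]
force: [-1.0, 8.0, 4.7]
gripper_force: 4.2
position: [0.5416, -0.0481, 0.1928]
force: [-0.9, 8.4, 5.0]
gripper_force: 4.3
```

```bash
python3 -m inch '-0.0006 0 0 0 0.05; -0.0012 0 0 0 0.05; -0.0018 0 0 0 0.05; -0.0024 0 0 0 0.05; -0.003 0 0 0 0.05'| grep -E 'pos|force'
```

```text
position: [0.5418, -0.051, 0.1928]
force: [-1.0, 9.8, 5.2]
gripper_force: 4.3
```

```bash
python3 -m inch '-0.0005 0 0 0 0.05; -0.001 0 0 0 0.05; -0.0015 0 0 0 0.05; -0.002 0 0 0 0.05'| grep -E 'pos|force'
```

```text
position: [0.542, -0.053, 0.1928]
force: [-0.5, 9.1, 6.1]
gripper_force: 4.3
```

```bash
python3 -m inch '-0.0005 0 0 0 0.05; -0.001 0 0 0 0.05; -0.0015 0 0 0 0.05'| grep -E 'pos|force'
```

```text
position: [0.5421, -0.0545, 0.1928]
force: [-0.0, 9.0, 5.6]
gripper_force: 4.3
```

```bash
python3 -m inch '-0.0005 0 0 0 0.05; -0.001 0 0 0 0.05'| grep -E 'pos|force'
```

```text
position: [0.5421, -0.0555, 0.1928]
force: [-0.7, 7.9, 5.5]
gripper_force: 4.3
```

```bash
python3 -m inch '-0.0005 0 0 0 0.05; -0.001 0 0 0 0.05'| grep -E 'pos|force'
```

```text
position: [0.5422, -0.0565, 0.1927]
force: [-0.8, 11.0, 6.0]
gripper_force: 5.2
```

```bash
python3 -m inch '-0.0005 0 0 0 0.05; -0.001 0 0 0 0.05'| grep -E 'pos|force'
```

```text
position: [0.5422, -0.0566, 0.1928]
force: [-0.8, 12.7, 5.6]
gripper_force: 6.5
```

```bash
python3 -m inch '-0.0005 0 0 0 0.05; -0.001 0 0 0 0.05'| grep -E 'pos|force'
python3 - <<'E'
from fit import *
go(.523,.201,.192)
for p in detector([.547,-.12,-1.495]).values(): print('s,n',(p[:2]-S)@D,(p[:2]-S)@N)
E
```

```text
position: [0.5421, -0.0568, 0.1928]
force: [-2.2, 16.0, 5.7]
gripper_force: 7.9
t 12.55 pos [ 0.5421 -0.0568  0.1928] shift [2.585e-01 2.000e-04 2.000e-03] roll -0.002 lane s,n [-0.1191 -0.0007] F [-2.2 16.   5.7] j [ 0.4   0.64 -0.54  1.94  0.5   0.69 -0.38]
side [ 0.5493 -0.1192] yaw -87.5 res 275.2
both [ 0.5493 -0.1192] yaw -87.5 res 275.2
s,n -0.0563391000427687 0.0016740561352209967
s,n -0.0563391000427687 0.0016740561352209967
```

The tool has stalled and the force is rising at s=-0.119, where contact was predicted, so the box is seated. I'll back off gently and lift clear.

```bash
python3 -m inch '0.002 0 0 0 0.05; 0.005 0 0 0 0.05; 0.015 0 0 0 0.05; 0.035 0 0 0 0.05; 0.06 0 0 0 0.05'| grep -E 'pos|force'
python3 -m inch '0.03 0 0 0 0.05; 0.06 0 -0.03 0 0.05; 0.09 0 -0.07 0 0.05; 0.12 0 -0.11 0 0.05; 0.15 0 -0.15 0 0.05'| grep -E 'pos|force'
python3 -m inch '0.04 0 0 0 0.05; 0.08 0 0 0 0.05; 0.12 0 0 0 0.05; 0.12 0 0 0 0.05'| grep -E 'pos|force'
python3 - <<'E'
from fit import *
go(.523,.201,.192)
for p in detector([.547,-.12,-1.495]).values(): print('s,n',(p[:2]-S)@D,(p[:2]-S)@N)
a=cv2.resize(save('side','s3.png')[190:310,290:450],None,fx=4,fy=4,interpolation=cv2.INTER_CUBIC)
b=cv2.resize(save('top','t3.png')[110:230,310:470],None,fx=4,fy=4,interpolation=cv2.INTER_CUBIC)
cv2.imwrite('pics/s3c.png',a[:,:,::-1]);cv2.imwrite('pics/t3c.png',b[:,:,::-1])
E
```

```text
position: [0.5375, -0.001, 0.1916]
force: [0.2, -0.1, 1.0]
gripper_force: 0.0
position: [0.5262, 0.1503, 0.3432]
force: [2.3, -0.1, 0.1]
gripper_force: 0.0
position: [0.516, 0.2749, 0.3423]
force: [-0.4, 0.6, 0.2]
gripper_force: 0.0
t 14.15 pos [0.516  0.2749 0.3423] shift [-0.0749  0.0011  0.15  ] roll 0.002 lane s,n [-0.4519 -0.0013] F [-0.4  0.6  0.2] j [-0.12  0.51 -0.66  1.71  0.35  1.03 -0.82]
top [ 0.5472 -0.1223] yaw -86.6 res 141.7
side [ 0.549  -0.1197] yaw -85.7 res 229.1
both [ 0.5487 -0.1213] yaw -85.6 res 378.6
s,n -0.05345134584405008 -0.0005965363088003254
s,n -0.05587857680651607 0.001417208944681316
s,n -0.05429911856536994 0.0009686908368236619
```

View pics/s3c.png

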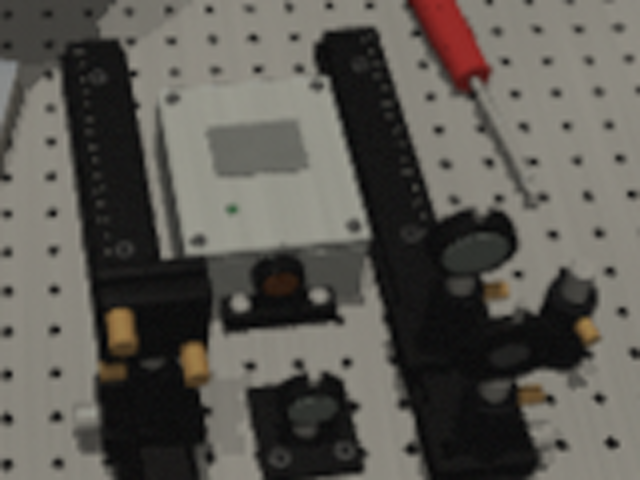

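View pics/t3c.png

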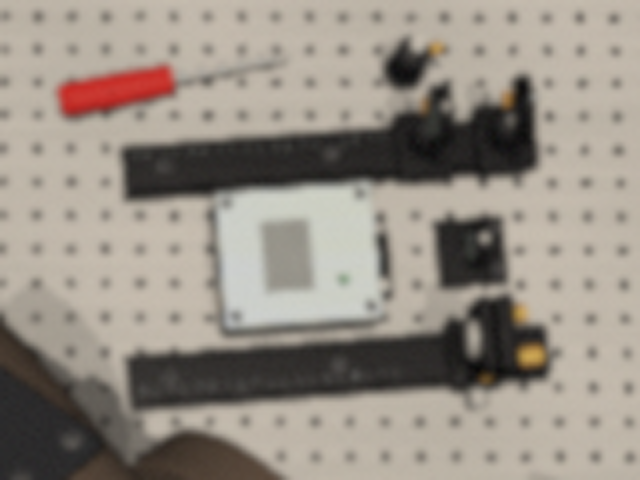

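The side view shows the aperture over the stop bar (crop (278,280)) with the front against it and gaps to both rails. The top view shows the box parallel to the rails and the bystanders in place. I'll hand in.

```bash
python3 -c "
from cell import arm
print(arm.sign_off())"
```

```text
the job is handed in; nothing more can be done
None
```

The photodetector box is straightened, pushed down the lane and resting square against the stop bar; camera views show it clear of both rails and the loose items look unmoved. The job is handed in at about 14 s of robot time, with the arm clear of everything.

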